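Clip the hand lamp onto the console's eye

TASK

Take the hand lamp by its grip and clip its snap hook onto the steel ring that stands off the sloping console: press the gate against the ring until the ring is inside the hook and the gate has snapped shut behind it, then let go so that the lamp stays hanging from the ring. Press firmly but do not force it, and leave the glass jar, the tin can and the flat black box on the bench where they are.

Things in the scene. Friction and masses are not known exactly. Their poses are not given: they have to be found in the camera images.
- lamp_grip (a point): Centre of the lamp's black rubber grip: a fin 56 mm long (x), 18 mm thick (y), 38 mm tall (z) on the spine of the snap hook; grasp it across its thickness. On the bench this point is 81 mm up. Axes: x from the housing towards the hook's nose, z up (away from the gate). The hook, a square loop of 10 mm steel bar in the x-z plane, spans x -35 to +32 mm, from 19 to 79 mm below here.
- lamp_housing (a point): Centre of the lamp's black housing, 72 x 46 x 62 mm tall, standing on the bench, lens on its -x end; 69 mm behind (-x) and 50 mm below lamp_grip, same axes. The whole lamp is 137 mm long and weighs 0.25 to 0.45 kg, its centre of mass about 40 mm behind the grip.
- lamp_throat (a point): Middle of the hook's opening, 50 mm below lamp_grip, same axes. Inside of the hook: x -25 to +22 mm; spine's underside 21 mm above. The lower side of the loop is the gate, a 6 mm bar 21 mm below, from its pivot at x -22 to its free end at x +19 mm, 3 mm short of the nose (post, x +22 to +32 mm). A bar enters best if it meets the gate at x +4 to +16 mm, moving along +z.
- gate (a joint): Angle of the sprung gate: 0 shut, grows to 1.15 rad as it swings up into the hook. Pressing it open with a bar near its free end takes about 6 to 12 N; at about 0.8 to 1.0 rad the bar slips past the free end and the gate snaps shut behind it. After that the bar meets the spine: a firm end.
- eye_ring (a point): Centre of the steel ring: bar 8 mm thick, 26 mm mean radius (44 mm clear inside), parallel to the console's sloping face and 72 to 102 mm off it. Axes: x up the slope, y across it, z square off the face (35 degrees from vertical, leaning towards the console's front). It sits on a stem at x +35 mm; its free, lowest part is at x -26 mm.
- stem_foot (a point): Where the ring's stem enters the sloping face, axes as eye_ring. The stem slides stiffly in a sleeve: pushed along -z with over about 4 N the ring gives way by up to 18 mm to a stop whose depth differs each time and cannot be seen; it stays where it is left. The gate needs more force than that, so the ring sinks to its stop before the gate opens.
- console: Fixed grey desk console, 240 mm wide, 320 mm deep, 212 mm tall at the back, its front 30 mm tall, top sloping up at 35 degrees away from the front. Origin on the bench, 105 mm behind the front edge, on the middle line; x towards its back.
- jar: Bystander: brown glass jar with black screw cap, 68 mm wide, 95 mm tall. Origin at the centre of its underside.
- tin: Bystander: plain aluminium can, 72 mm wide, 80 mm tall. Origin at the centre of its underside.
- discbox: Bystander: flat black box, 70 x 110 x 30 mm. Origin at the centre of its underside.
There are look-alikes about, which are no part of the job. What is shaped like the part that bears lamp_grip but pink is not meant.

How it is judged:
By the outcome, as a careful person would: the job done as asked, in the order asked, and still so for the second after the job is handed in, with the robot touching nothing.
It also fails if it takes over 40 s, if anything falls off the work surface, if the arm or the gripper's body presses on something with over 40 N, if the wrist force passes 120 N, or if a joint passes its speed limit or range.

ROBOT

A 6-joint arm with a two-finger parallel gripper is mounted at the origin on the work surface. World frame = base frame: x ahead of the robot, y to its left, z up, the work surface at z = 0. Lengths are in mm, angles in rad, forces in N, time in s.
With the tool pointing down it reaches from about 350 to 975 mm from the base axis. Payload 7.1 kg.
Tool frame: the origin (TCP) lies midway between the tips of the shut fingers; the grasp point (between the pads) lies 19 mm behind it (ctrl.grasp_offset is the distance from the TCP to the grasp point, in mm); z points along the fingers, y is the line along which they close (so a half turn about z gives the same grasp; the last joint's range is limited). The gripper opens to 88 mm and grips with 3 to 60 N. Pads are 20 mm wide; open, the fingers measure 115 mm over their backs; the gripper's body (75 mm by 178 mm) begins 61 mm behind the grasp point.
Start: joints at [1.094, 0.423, 1.63, -0, 1.089, -0.019], TCP at [276.202, 560.64, 222.675] pointing down, gripper open.
Joint ranges: [-3, 3], [-0.9, 2.11], [0.09, 2.58], [-1.31, 4.45], [0.11, 2.69], [-2.54, 2.54]. Speed limits (rad/s): [2.39, 2.39, 3.01, 3.14, 3.14, 3.14].

INTERFACE

Orientations are given as a rotation vector (axis times angle).
In Python, from workcell import ctrl gives the robot as it stands. The module is installed in compiled form; this text tells all that it offers.
- The arm moves only by the tool servo_tool, never from a script. Its argument "rows" is a list of rows, each a list of 7 numbers: the turn, a rotation vector about the tool's x, y, z as a fraction of full scale, then the shift along the tool's x, y, z as a fraction of full scale, then the finger opening in mm, from 0 to 87.8. A call has 1 to 10 rows; each row is the pose to reach, as a shift and turn from the pose commanded when the call began, along the tool's axes at that moment; what a row does not reach only later rows make up. Full scale, the value 1, is 20 cm for a shift and 1.5 rad for a turn. A row lasts 1/8 s, in which the tool goes at most 62.5 mm and 10.7 degrees, less where a joint would pass 70% of its speed; a pose out of reach is approached as far as the arm can. A call with a number of a shift or a turn outside -1 to 1 is refused whole. A call with a gripper value outside its range is refused whole. The fingers move at their own pace and stop on an object; the grip force is fixed at half the most. Time passes only in rows, so rows that repeat a pose let the fingers close. It gives the time, the measured TCP pose, the force, the opening and the grip force at its end, in the units of the state.
- ctrl.get_obs(): the state, without advancing time (a new reading comes with each control period).
- ctrl.get_image(name): name is "side" or "top"; returns (picture, depth): 384x512x3 uint8, red, green, blue; 384x512 float32, mm along the optical axis (not along the pixel's ray), 0 where there is no reading.
- ctrl.camera_info(name): a dict with "intrinsics" (3x3 intrinsics, pixels), "k1" (the pictures are not rectified: a ray, as slopes to the right and down, at radius r is drawn at 1 + k1 r^2 times it, then the intrinsics apply), "R" (3x3) and "t" (3): a world point X has camera coordinates R X + t. Camera axes: x right, y down, z forward; pixel columns grow to the right and rows downward; lengths in mm; the calibration is good to about 2 mm. A picture is of the moment at which its call begins. camera_info takes no time and is no camera call.
- ctrl.close_job(): hands the job in; it is judged then, once.
The state is a dict: "t": time; "qpos": joint angles; "qvel": joint speeds; "joint_torque": joint torques, N m; "ee_pos": TCP position; "orientation": TCP orientation; "ft_force": force on the tool from outside, world axes, zero at the start; "moment": the same for the moment, N m; "width": finger opening in mm; "grasp_force": force on a finger pad.
Only numpy, scipy, OpenCV 4.12 (cv2) and the standard library are available. Lean on these libraries where they do the work, as an engineer would, in place of code of your own. Each camera call takes 0.05 s, during which the arm holds its last target. There are 200 camera calls.

## Working session

There is one attempt and no reset: what is moved stays moved. The work goes in short steps, Python scripts to look and compute and a tool call to move; the robot and the scene stay as the last step left them, time stands still between calls to the robot, and variables do not carry over. Pictures are saved under pics/ and viewed, at most 10 in all, crops included, and the job is handed in when it is done.

Besides the shell and the picture viewer there is one more tool, called after "Request:" as a command line: name --pt "numbers of a row" for each row, then --argument value for the rest. servo_tool: Moves the arm, as the interface text tells. Its arguments: {"type":"object","properties":{"rows":{"type":"array","items":{"type":"array","items":{"type":"number"}}}},"required":["rows"]}

```bash
mkdir -p pics
cat > h.py <<'E'
import numpy as np, cv2
from workcell import ctrl
from scipy.spatial.transform import Rotation as Ro
def snap(n,tag):
    im,d=ctrl.get_image(n); cv2.imwrite(f'pics/{tag}.png',im[:,:,::-1]); np.save(f'{tag}.npy',d); return im,d
def px2w(n,u,v,d):
    c=ctrl.camera_info(n);K=np.array(c['intrinsics'])
    p=cv2.undistortPoints(np.array([[[u,v]]],float),K,np.array([c['k1'],0,0,0,0.]))[0,0]
    return np.array(c['R']).T@(np.array([p[0]*d,p[1]*d,d])-np.array(c['t']))
def cloud(n,d):
    c=ctrl.camera_info(n);K=np.array(c['intrinsics'])
    v,u=np.mgrid[:384,:512]
    p=cv2.undistortPoints(np.stack([u,v],-1).reshape(-1,1,2).astype(float),K,np.array([c['k1'],0,0,0,0.])).reshape(384,512,2)
    P=np.concatenate([p*d[...,None],d[...,None]],-1)-np.array(c['t'])
    return P@np.array(c['R'])
def w2px(n,X):
    c=ctrl.camera_info(n);K=np.array(c['intrinsics'])
    return cv2.projectPoints(np.array(X,float).reshape(-1,1,3),cv2.Rodrigues(np.array(c['R']))[0],np.array(c['t'],float),K,np.array([c['k1'],0,0,0,0.]))[0][:,0]
E
python3 - <<'E'
from h import *
for n in('top','side'):
    snap(n,n+'0');c=ctrl.camera_info(n);print(n,-np.array(c['R']).T@np.array(c['t']),c['R'],c['k1'],c['intrinsics'])
a=cv2.imread('pics/top0.png');b=cv2.imread('pics/side0.png')
print(ctrl.get_obs())
E
```

```text
top [441.60713653 -40.87618579 973.19459401] [[ 0.00874919 -0.99970016  0.02287005]
 [-0.99683943 -0.01052553 -0.07874236]
 [ 0.07895947 -0.02210884 -0.99663263]] 0.02164481209747537 [[347.75092496   0.         254.2581013 ]
 [  0.         347.75092496 190.21268755]
 [  0.           0.           1.        ]]
side [478.13240642 604.13862314 696.69693574] [[-0.99770531 -0.06509976  0.01860457]
 [-0.05712397  0.6618605  -0.74744734]
 [ 0.03634501 -0.74679495 -0.6640605 ]] 0.037158007139967086 [[377.51904009   0.         261.06565959]
 [  0.         377.51904009 189.9736472 ]
 [  0.           0.           1.        ]]
{'t': 0.1, 'qpos': array([ 1.09403487e+00,  4.23754430e-01,  1.63056355e+00, -7.21368058e-06,
        1.08857611e+00, -1.90125302e-02]), 'qvel': array([ 1.49302103e-03, -7.73002104e-04, -3.50921221e-04, -6.79513183e-05,
        3.82529921e-04, -7.74596289e-04]), 'joint_torque': array([-1.77541478e-04, -5.45614564e+01, -2.74324983e+01,  6.45640539e-02,
        1.88196776e-02, -6.89657099e-05]), 'ee_pos': array([275.97706638, 560.2470403 , 222.00531191]), 'orientation': array([-7.12692894e-01, -3.05936300e+00,  1.98407618e-03]), 'ft_force': array([ 0.42382912,  0.63653736, -0.41973748]), 'moment': array([-0.01213806,  0.02661378,  0.0053683 ]), 'grasp_force': 0.0, 'width': 87.64797684304669}
```

View pics/top0.png

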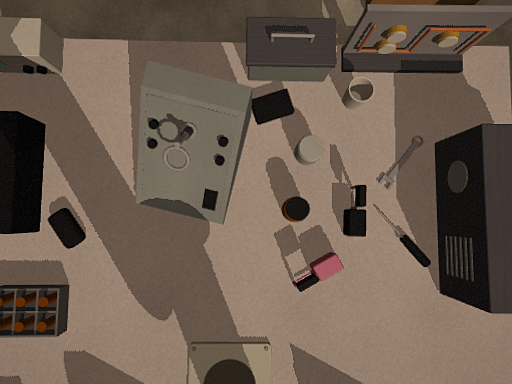

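View pics/side0.png

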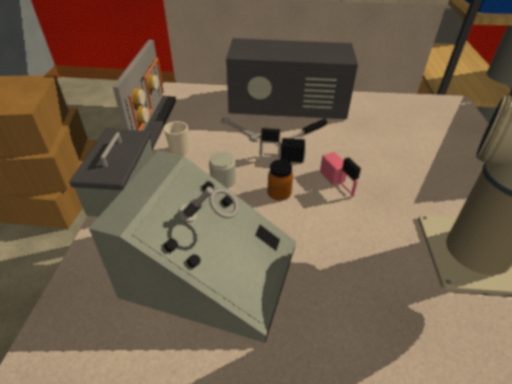

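Run:
```python
from h import *
a=cv2.imread('pics/top0.png');b=cv2.imread('pics/side0.png')
r=lambda im,x,y,w,h:cv2.resize(im[y:y+h,x:x+w],(400,300),interpolation=cv2.INTER_CUBIC)
cv2.imwrite('pics/c1.png',np.vstack([np.hstack([r(a,130,95,120,90),r(a,320,170,80,60+0)]),np.hstack([r(b,150,170,120,90),r(b,240,115,120,90)])]))
d=np.load('top0.npy');P=cloud('top',d)
for u,v in [(355,222),(359,196),(328,266),(170,190),(160,80),(235,100),(225,210),(172,130),(190,130),(177,148),(166,158),(188,158),(177,168),(360,186),(360,190),(297,209),(310,150),(272,105)]: print(u,v,P[v,u].round(1))
```

```text
355 222 [ 433.  -326.6   60.4]
359 196 [ 499.1 -326.5   96.3]
328 266 [ 318.9 -253.8   62.7]
170 190 [511.4 157.2  70.2]
160 80 [745.9 154.5 212.7]
235 100 [703.4 -13.  213.2]
225 210 [461.3  15.2  57. ]
172 130 [644.8 135.1 167. ]
190 130 [639.   88.9 193. ]
177 148 [587.1 106.9 243.6]
166 158 [569.2 134.5 221.5]
188 158 [568.3  85.6 230.4]
177 168 [548.7 111.7 214.5]
360 186 [ 524.3 -328.1  100.4]
360 190 [ 514.1 -327.8  100.9]
297 209 [ 464.6 -168.6   97.1]
310 150 [ 618.5 -204.7   82.9]
272 105 [ 754.6 -109.1   28.1]
```

View pics/c1.png

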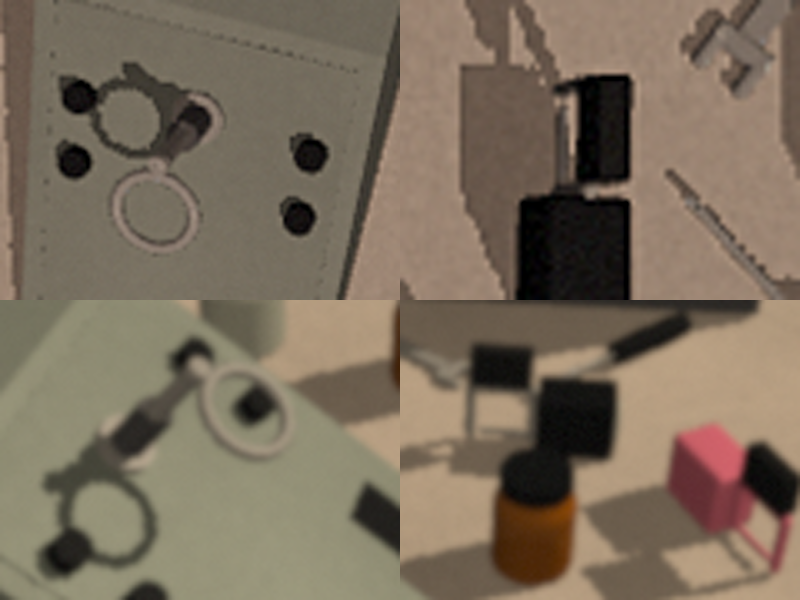

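Lamp candidates (top view): the black one with housing at (355,222) and grip at (359,190), and the pink one at (328,266). The black one fits, and the crop confirms a black housing and fin with a steel hook. The real ring is at (177,158) in top. The dark circle at (172,130) is only its shadow.

Run:
```python
from h import *
d=np.load('top0.npy');P=cloud('top',d)
# slope plane
Q=P[150:215,145:230].reshape(-1,3)
n=np.array([-np.sin(.61),0,np.cos(.61)]);
m=np.ones(len(Q),bool)
for th in(20,8,4,3,3):
    c=Q[m].mean(0);n=np.linalg.svd(Q[m]-c,full_matrices=0)[2][2];n*=np.sign(n[2]);m=abs((Q-c)@n)<th
print('plane',n,c,m.sum(),'tilt',np.degrees(np.arccos(n[2])),'yaw of n',np.degrees(np.arctan2(n[1],n[0])))
xs=-n.copy();xs[2]=0
ez=n;hx=np.array([-n[0],-n[1],0]);hx/=np.linalg.norm(hx)
ey=np.cross(ez,hx);ey/=np.linalg.norm(ey);ex=np.cross(ey,ez)
print('ex',ex,'ey',ey)
for nm,sl in(('top',(slice(115,180),slice(155,205))),('side',(slice(175,225),slice(190,245)))):
    PP=P if nm=='top' else cloud('side',np.load('side0.npy'))
    R=PP[sl].reshape(-1,3);h=(R-c)@n;R=R[(h>55)&(h<130)];h=(R-c)@n
    x=(R-c)@ex;y=(R-c)@ey
    print(nm,len(R),np.percentile(h,[5,25,50,75,95]))
    # robust circle fit
    from scipy.optimize import least_squares
    f=lambda p:np.hypot(x-p[0],y-p[1])-26
    s=least_squares(f,[np.median(x),np.median(y)],loss='soft_l1',f_scale=2)
    C=c+ex*s.x[0]+ey*s.x[1]+n*np.median(h)
    r=f(s.x);k=abs(r)<4
    print('C',C,np.median(abs(r)),'h ring',np.median(h[k]),w2px('top',C),w2px('side',C), [w2px(nm,C+26*(np.cos(t)*ex+np.sin(t)*ey)).round(0).tolist()[0] for t in(0,1.57,3.14,4.71)])
# lamp
for nm,(v0,v1,u0,u1) in(('top',(175,240,335,375)),('side',(120,170,250,312))):
    PP=P if nm=='top' else cloud('side',np.load('side0.npy'))
    L=PP[v0:v1,u0:u1].reshape(-1,3)
    for a,b in((94,108),(56,68)):
        S=L[(L[:,2]>a)&(L[:,2]<b)&(abs(L[:,1]+326)<60)]
        if len(S)>8:
            r=cv2.minAreaRect(S[:,:2].astype(np.float32));print(nm,a,len(S),S[:,2].mean(),r)
```

```text
plane [-0.92822742  0.11948593  0.35230238] [529.9617941  109.14740032 103.61862117] 362 tilt 69.37179629864043 yaw of n 172.66494645051444
ex [ 0.34941932 -0.04497895  0.93588623] ey [0.12767143 0.99181652 0.        ]Traceback (most recent call last):
  File "<stdin>", line 18, in <module>
    return _quantile_unchecked(
        a, q, axis, out, overwrite_input, method, keepdims, weights)
    return _ureduce(a,
                    func=_quantile_ureduce_func,
    ...<5 lines>...
                    overwrite_input=overwrite_input,
                    method=method)
    r = func(a, **kwargs)
    result = _quantile(arr,
                       quantiles=q,
    ...<2 lines>...
                       out=out,
                       weights=wgt)
    slices_having_nans = np.isnan(arr[-1, ...])
                                  ~~~^^^^^^^^^
IndexError: index -1 is out of bounds for axis 0 with size 0
```

```bash
cat > fit.py <<'E'
from h import *
from scipy.optimize import least_squares
def fit(pt,ps):
    P=cloud('top',np.load(pt));S=cloud('side',np.load(ps))
    Q=P[75:200,148:225].reshape(-1,3)
    f=lambda p:Q[:,2]-p[0]-p[1]*(Q[:,0]-550)-p[2]*(Q[:,1]-100)
    s=least_squares(f,[120,.7,0],loss='cauchy',f_scale=2).x
    n=np.array([-s[1],-s[2],1]);n/=np.linalg.norm(n);c=np.array([550,100,s[0]])
    print('tilt',np.degrees(np.arccos(n[2])),'yaw',np.degrees(np.arctan2(-n[1],-n[0])),'z@550,100',s[0])
    yw=np.arctan2(-n[1],-n[0]);t=np.radians(35)
    hx=np.array([np.cos(yw),np.sin(yw),0]);ez=-np.sin(t)*hx+np.array([0,0,np.cos(t)]);ey=np.cross(ez,hx);ey/=np.linalg.norm(ey);ex=np.cross(ey,ez)
    return P,S,n,c,ex,ey,ez
E
python3 - <<'E'
from fit import *
P,S,n,c,ex,ey,ez=fit('top0.npy','side0.npy')
n=ez
print(ex,ey,ez)
for nm,PP,(a,b,e,g) in(('top',P,(115,180,155,205)),('side',S,(175,225,190,245))):
    R=PP[a:b,e:g].reshape(-1,3);h=(R-c)@n;k=(h>65)&(h<125);R=R[k];h=h[k]
    x=(R-c)@ex;y=(R-c)@ey
    f=lambda p:np.hypot(x-p[0],y-p[1])-26
    s=least_squares(f,[np.median(x),np.median(y)],loss='soft_l1',f_scale=2).x
    C=c+ex*s[0]+ey*s[1]+n*np.median(h)
    print(nm,len(R),np.percentile(h,[5,25,50,75,95]),'C',C,np.median(abs(f(s))),w2px('top',C),w2px('side',C))
for nm,PP,(v0,v1,u0,u1) in(('top',P,(175,240,335,375)),('side',S,(120,170,250,312))):
    L=PP[v0:v1,u0:u1].reshape(-1,3)
    for a,b in((94,108),(56,68)):
        T=L[(L[:,2]>a)&(L[:,2]<b)&(abs(L[:,1]+326)<60)]
        if len(T)>8: print(nm,a,len(T),T[:,2].mean(),cv2.minAreaRect(T[:,:2].astype(np.float32)))
# console edges: hough-free, top back edge corners etc in top
E
```

```text
tilt 34.67461773264785 yaw -13.705024445570992 z@550,100 106.15431990468738
[ 0.79582943 -0.19407624  0.57357644] [0.23692334 0.97152835 0.        ] [-0.55724577  0.13589365  0.81915204]
top 317 [79.13239633 88.51484363 89.9183136  90.95802598 92.87812952] C [569.30525729 111.0495153  227.22406303] 2.106594996804372 [[176.3637835  157.65100075]] [[223.70395529 200.66399314]]
side 447 [73.39012868 88.55928544 90.40634169 91.5398398  93.4740757 ] C [570.11595737 113.9680235  227.88716404] 2.2006041073352485 [[174.9464366  157.20683856]] [[223.01376937 201.47590091]]
top 94 153 99.23880847889185 ((500.40850830078125, -332.9540710449219), (17.33572006225586, 53.767574310302734), 88.0370101928711)
top 56 492 62.16076847569894 ((463.4761962890625, -332.017822265625), (44.441688537597656, 134.70985412597656), 88.38771057128906)
side 94 98 99.45621874946221 ((500.1026916503906, -333.6044921875), (21.229259490966797, 55.61123275756836), 85.5821304321289)
side 56 306 62.832651779379304 ((463.891845703125, -332.7963562011719), (50.054725646972656, 134.36041259765625), 89.4695053100586)
```

```bash
cat > plan.py <<'E'
from h import *
def RT(xdir,zdir):
    z=np.array(zdir,float);z/=np.linalg.norm(z);x=np.array(xdir,float);x-=z*(x@z);x/=np.linalg.norm(x)
    return np.stack([x,np.cross(z,x),z],1)
def down(h): h=np.radians(h);return RT([np.cos(h),np.sin(h),0],[0,0,-1])
def plan(wps,start=None):
    o=ctrl.get_obs();p=o['ee_pos'];R=Ro.from_rotvec(o['orientation']).as_matrix()
    if start: p,R=start
    for q,T in wps:
        s=R.T@(np.array(q,float)-p)/200;r=Ro.from_matrix(R.T@T).as_rotvec()/1.5
        print(np.r_[r,s].round(4).tolist());p,R=np.array(q,float),T
E
python3 - <<'E'
from plan import *
T=down(178.1)
plan([((320,430,300),T),((380,250,300),T),((400,70,300),T),((430,-110,300),T),((490,-280,260),T),((500.3,-333.3,150),T),((500.3,-333.3,62),T)])
E
```

```text
[-0.0009, -0.0002, -0.2831, -0.4852, -0.4874, -0.3893]
[0.0, 0.0, 0.0, -0.3297, -0.8896, 0.0]
[0.0, 0.0, 0.0, -0.1298, -0.8962, 0.0]
[0.0, 0.0, 0.0, -0.1798, -0.8945, 0.0]
[0.0, 0.0, 0.0, -0.328, -0.8396, 0.2]
[0.0, 0.0, 0.0, -0.0603, -0.2646, 0.55]
[0.0, 0.0, 0.0, 0.0, 0.0, 0.44]
```

Request:
servo_tool --pt "0 0 -0.283 -0.485 -0.487 -0.389 87" --pt "0 0 -0.283 -0.485 -0.487 -0.389 87" --pt "0 0 -0.283 -0.485 -0.487 -0.389 87"

```text
t: 0.48
ee_pos: [320.7, 428.5, 301.6]
orientation: [0.049, 3.141, 0.001]
ft_force: [1.2, 0.4, -0.0]
width: 86.9
grasp_force: 0.0
```

Request:
servo_tool --pt "0 0 0 -0.33 -0.89 0 87" --pt "0 0 0 -0.33 -0.89 0 87" --pt "0 0 0 -0.33 -0.89 0 87"

```text
t: 0.85
ee_pos: [379.6, 250.7, 300.4]
orientation: [0.051, 3.141, -0.0]
ft_force: [0.6, -1.3, -0.2]
width: 86.7
grasp_force: 0.0
```

Request:
servo_tool --pt "0 0 0 -0.13 -0.896 0 87" --pt "0 0 0 -0.13 -0.896 0 87" --pt "0 0 0 -0.13 -0.896 0 87"

```text
t: 1.23
ee_pos: [399.2, 70.5, 300.4]
orientation: [0.053, 3.141, -0.0]
ft_force: [1.4, -0.1, -1.0]
width: 87.1
grasp_force: 0.0
```

Request:
servo_tool --pt "0 0 0 -0.18 -0.895 0 87" --pt "0 0 0 -0.18 -0.895 0 87" --pt "0 0 0 -0.18 -0.895 0 87"

```text
t: 1.6
ee_pos: [429.3, -109.7, 300.5]
orientation: [0.053, 3.141, 0.0]
ft_force: [0.7, 0.8, 0.6]
width: 87.1
grasp_force: 0.0
```

Request:
servo_tool --pt "0 0 0 -0.328 -0.84 0.2 87" --pt "0 0 0 -0.328 -0.84 0.2 87" --pt "0 0 0 -0.328 -0.84 0.2 87" --pt "0 0 0 -0.328 -0.84 0.2 87"

```text
t: 2.1
ee_pos: [489.5, -280.5, 258.6]
orientation: [-0.058, -3.139, -0.001]
ft_force: [-0.4, 0.9, 1.1]
width: 87.3
grasp_force: 0.0
```

Run:
```python
from plan import *
o=ctrl.get_obs();print(o['t'],o['qpos'],o['ee_pos'])
T=down(178.1)
plan([((500.3,-333.3,150),T),((500.3,-333.3,62),T)])
```

```text
2.1 [-5.41258675e-01  2.94523272e-01  1.73212979e+00 -4.00808985e-04
  1.11707779e+00 -2.07508526e+00] [ 489.50970545 -280.51026576  258.55561117]
[0.0005, -0.0014, -0.0024, -0.0647, -0.2622, 0.5425]
[0.0, 0.0, 0.0, 0.0, 0.0, 0.44]
```

Request:
servo_tool --pt "0 0 -0.002 -0.063 -0.263 0.4 87" --pt "0 0 -0.002 -0.063 -0.263 0.55 87" --pt "0 0 -0.002 -0.063 -0.263 0.75 87" --pt "0 0 -0.002 -0.063 -0.263 0.93 87" --pt "0 0 -0.002 -0.063 -0.263 0.98 87" --pt "0 0 -0.002 -0.063 -0.263 0.98 87"

```text
t: 2.85
ee_pos: [500.4, -330.0, 64.8]
orientation: [-0.047, -3.141, -0.001]
ft_force: [-0.3, -0.1, 0.1]
width: 86.9
grasp_force: 0.0
```

Run:
```python
from h import *
a,_=snap('top','t1');b,_=snap('side','s1')
o=ctrl.get_obs();print(o['ee_pos'],w2px('side',o['ee_pos']),w2px('top',o['ee_pos']))
r=lambda im,x,y,w,h:cv2.resize(im[y:y+h,x:x+w,::-1],(400,300),interpolation=cv2.INTER_CUBIC)
cv2.imwrite('pics/c2.png',np.hstack([r(a,310,160,100,75),r(b,230,95,100,75)]))
```

```text
[ 501.28343296 -330.87554548   66.11295617] [[269.86566822 139.6724461 ]] [[356.93147988 195.91969909]]
```

View pics/c2.png

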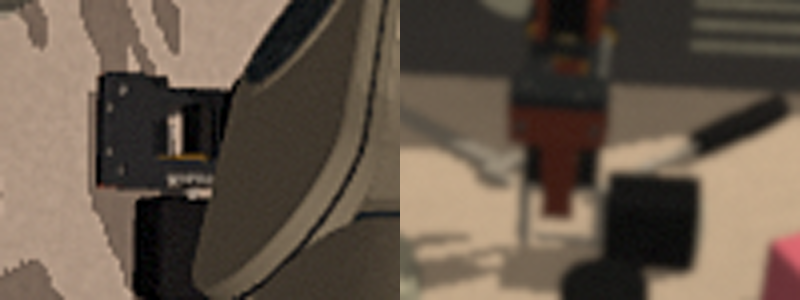

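The fingers straddle the grip, centred between the hook's posts at about (268,140) in the side view. Closing now.

Request:
servo_tool --pt "0 0 0 0 -0.007 0 30" --pt "0 0 0 0 -0.007 0 10" --pt "0 0 0 0 -0.007 0 10" --pt "0 0 0 0 -0.007 0 10" --pt "0 0 0 0 -0.007 0 10" --pt "0 0 0 0 -0.007 0 10"

```text
t: 3.7
ee_pos: [500.2, -332.0, 64.4]
orientation: [-0.048, -3.141, -0.0]
ft_force: [0.3, -0.7, 0.3]
width: 30.6
grasp_force: 0.0
```

Request:
servo_tool --pt "0 0 0 0 0 -0.1 10" --pt "0 0 0 0 0 -0.3 10" --pt "0 0 0 0 0 -0.5 10" --pt "0 0 0 0 0 -0.75 10" --pt "0 0 0 0 0 -1 10"

```text
t: 4.32
ee_pos: [499.7, -331.6, 266.7]
orientation: [-0.048, -3.141, -0.0]
ft_force: [0.8, -0.3, -4.0]
width: 17.7
grasp_force: 30.0
```

```bash
cat > tgt.py <<'E'
from plan import *
yw=np.radians(-13.7);t=np.radians(35)
hx=np.array([np.cos(yw),np.sin(yw),0]);ez=-np.sin(t)*hx+np.array([0,0,np.cos(t)]);ey=np.array([-np.sin(yw),np.cos(yw),0]);ex=np.cross(ey,ez)
C=np.array([571.3,112.2,225.])
bar=C-26*ex
T=RT(-ex,-ez)
def tcp(bx,bz): # bar at lamp coords (bx,bz) rel. to grip -> TCP
    return bar-bx*ex-bz*ez-19*ez
E
python3 - <<'E'
from tgt import *
o=ctrl.get_obs();print(o['t'],o['qpos'],o['ee_pos'],o['width'],o['ft_force'],o['moment'])
print(bar,tcp(11,-105),tcp(11,-78),ez)
p=o['ee_pos'];D=down(178.1)
pre=tcp(11,-105)
plan([((480,-300,400),D),((430,-120,420),D),((430,0,420),D),((440,110,400),D),((440,110,400),T),(pre,T)])
E
```

```text
4.325 [-6.05749643e-01  3.39615818e-01  1.64756947e+00  9.00337467e-05
  1.15477055e+00 -2.14624851e+00] [ 499.70033869 -331.59135505  266.69228916] 17.723429202983258 [ 0.80116177 -0.30795167 -4.01327202] [ 0.03236267 -0.16252958 -0.00761663]
[550.60799236 117.24416774 210.08701265] [493.92952078 131.06088977 274.22474766] [508.9754782  127.39308071 252.10764247] [-0.55725768  0.13584478  0.81915204]
[0.0002, -0.0002, 0.0019, 0.1034, 0.1551, -0.6665]
[0.0, 0.0, 0.0, 0.2797, 0.8912, -0.1]
[0.0, 0.0, 0.0, 0.0199, 0.5997, 0.0]
[0.0, 0.0, 0.0, -0.0317, 0.5514, 0.1]
[0.0419, -0.4058, 0.133, 0.0, 0.0, 0.0]
[0.0, 0.0, 0.0, 0.1665, 0.1662, 0.6511]
```

Run:
```python
from h import *
a,_=snap('top','t2');b,d=snap('side','s2')
o=ctrl.get_obs();p=o['ee_pos'];print(p,w2px('side',[p,p+[0,0,-40],p+[0,0,20]]))
u,v=w2px('side',p)[0].astype(int);x,y=u-50,v-30
cv2.imwrite('pics/c3.png',cv2.resize(b[y:y+75,x:x+100,::-1],(800,600),interpolation=cv2.INTER_CUBIC));print(x,y)
```

```text
[ 502.78310863 -333.69387161  271.53973229] [[272.06240823  72.74405052]
 [271.48562956  87.12416471]
 [272.36347807  65.24431888]]
222 42
```

View pics/c3.png

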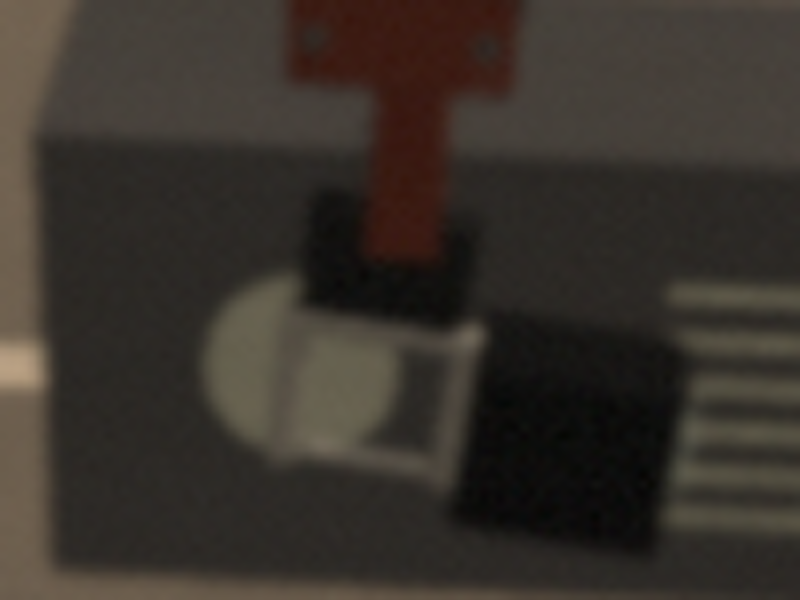

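Request:
servo_tool --pt "0 0 0 0 0 0.25 10" --pt "0 0 0 0 0 0.5 10" --pt "0 0 0 0 0 0.7 10" --pt "0 0 0 0 0 0.8 10" --pt "0 0 0 0 0 0.82 10" --pt "0 0 0 0 0 0.82 10"

```text
t: 5.18
ee_pos: [500.9, -332.5, 101.4]
orientation: [0.048, 3.14, -0.001]
ft_force: [0.4, 0.1, -3.9]
width: 17.5
grasp_force: 30.0
```

Request:
servo_tool --pt "0 0 0 0 0 0.025 10" --pt "0 0 0 0 0 0.05 10" --pt "0 0 0 0 0 0.05 10"

```text
t: 5.55
ee_pos: [503.7, -333.7, 93.3]
orientation: [0.047, 3.134, -0.006]
ft_force: [4.5, -0.4, 4.5]
width: 17.9
grasp_force: 30.0
```

Request:
servo_tool --pt "0 0 0 0 0 0.015 10" --pt "0 0 0 0 0 0.03 10" --pt "0 0 0 0 0 0.03 10"

```text
t: 5.92
ee_pos: [504.3, -334.1, 88.6]
orientation: [0.048, 3.133, -0.008]
ft_force: [3.5, 1.5, 14.7]
width: 17.5
grasp_force: 30.0
```

Request:
servo_tool --pt "0 0 0 0 0 0 20" --pt "0 0 0 0 0 0 22" --pt "0 0 0 0 0 0 30" --pt "0 0 0 0 0 0 50" --pt "0 0 0 0 0 0 60" --pt "0 0 0 0 0 0 60"

```text
t: 6.68
ee_pos: [500.2, -332.0, 84.3]
orientation: [-0.048, -3.141, -0.0]
ft_force: [-0.6, 0.5, -1.0]
width: 56.6
grasp_force: 0.0
```

Run:
```python
from h import *
a,dt=snap('top','t3');b,d=snap('side','s3')
o=ctrl.get_obs();p=o['ee_pos'];print(p,o['width'],o['ft_force'])
r=lambda im,x,y,w,h:cv2.resize(im[y:y+h,x:x+w,::-1],(400,300),interpolation=cv2.INTER_CUBIC)
cv2.imwrite('pics/c4.png',np.hstack([r(a,310,160,100,75),r(b,230,95,100,75)]))
S=cloud('side',d)[115:175,245:315].reshape(-1,3)
for z0,z1 in((94,108),(56,68)):
    T=S[(S[:,2]>z0)&(S[:,2]<z1)&(abs(S[:,1]+333)<40)]
    print(z0,len(T),cv2.minAreaRect(T[:,:2].astype(np.float32)) if len(T)>5 else '')
    print(T[:,:].min(0),T.max(0))
```

```text
[ 500.2294905  -332.00414419   84.39405191] 59.797049593047696 [-0.19597968  0.4100586   0.71112545]
94 81 ((500.1903991699219, -324.07452392578125), (57.67955017089844, 61.591773986816406), 27.26800537109375)
[ 481.4496803  -364.66116034   94.16348113] [ 534.3003028  -293.36622152  107.15759108]
56 304 ((470.0888366699219, -332.1344299316406), (46.9921989440918, 133.57498168945312), 87.15943908691406)
[ 402.46780577 -353.69287812   56.05129797] [ 536.78487766 -305.58411364   67.97256644]
```

View pics/c4.png

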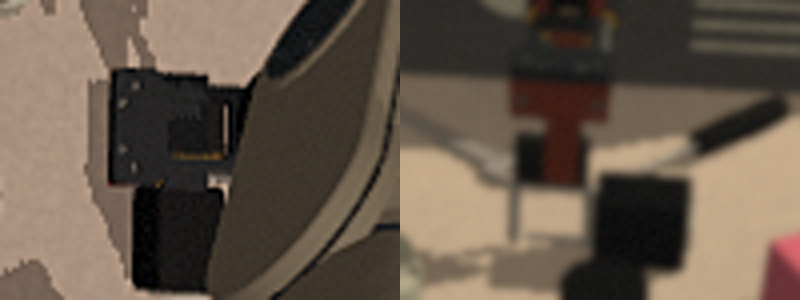

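The lamp stands upright again, about 6 mm further in +x. I'll re-grasp at the correct depth and wait for the force.

Request:
servo_tool --pt "0 0 0 -0.031 0 0 60" --pt "0 0 0 -0.031 0 0.05 60" --pt "0 0 0 -0.031 0 0.109 60" --pt "0 0 0 -0.031 0 0.109 10" --pt "0 0 0 -0.031 0 0.109 10" --pt "0 0 0 -0.031 0 0.109 10" --pt "0 0 0 -0.031 0 0.109 10" --pt "0 0 0 -0.031 0 0.109 10" --pt "0 0 0 -0.031 0 0.109 10"

```text
t: 7.9
ee_pos: [506.8, -332.4, 63.0]
orientation: [0.048, 3.141, -0.001]
ft_force: [-0.1, -1.9, 0.8]
width: 17.7
grasp_force: 30.0
```

Request:
servo_tool --pt "0 0 0 0 0 -0.05 10" --pt "0 0 0 0 0 -0.2 10" --pt "0 0 0 0 0 -0.4 10" --pt "0 0 0 0 0 -0.7 10" --pt "0 0 0 0 0 -1 10" --pt "0 0 0 0 0 -1 10"

```text
t: 8.65
ee_pos: [508.6, -333.6, 268.3]
orientation: [0.047, 3.133, -0.008]
ft_force: [-0.3, 0.0, -4.6]
width: 17.7
grasp_force: 30.0
```

Run:
```python
from tgt import *
b,d=snap('side','s4')
o=ctrl.get_obs();p=o['ee_pos'];print(p,o['width'],o['moment'],o['ft_force'])
S=cloud('side',d);V=S[40:135,225:340].reshape(-1,3)
V=V[(abs(V[:,1]+332)<35)&(V[:,2]>p[2]-75)&(V[:,0]<p[0]-36)&(V[:,0]>p[0]-112)]
print(len(V),np.percentile(V,[2,50,98],axis=0))
t=V[V[:,2]>np.percentile(V[:,2],70)];print('top edge slope',np.degrees(np.arctan(np.polyfit(t[:,0],t[:,2],1)[0])))
x,y=w2px('side',p)[0].astype(int)-[50,30]
cv2.imwrite('pics/c5.png',cv2.resize(b[y:y+75,x:x+100,::-1],(600,450),interpolation=cv2.INTER_CUBIC))
D=down(178.1);pre=tcp(11,-105)
plan([((480,-300,400),D),((430,-120,420),D),((430,0,420),D),((440,110,400),D),((440,110,400),T),(pre,T)])
```

```text
[ 507.00245935 -332.528634    264.86684422] 17.76743427767664 [ 0.07742102 -0.15300481 -0.01338486] [-0.87466803  1.06049545 -5.38135817]
718 [[ 405.48222442 -346.75911039  210.31081931]
 [ 437.77294296 -310.29300211  249.06531364]
 [ 469.35750446 -305.77737139  268.91590747]]
top edge slope 0.882444131558566
[-0.0014, 0.0023, 0.0019, 0.1376, 0.1571, -0.6765]
[0.0, 0.0, 0.0, 0.2797, 0.8912, -0.1]
[0.0, 0.0, 0.0, 0.0199, 0.5997, 0.0]
[0.0, 0.0, 0.0, -0.0317, 0.5514, 0.1]
[0.0419, -0.4058, 0.133, 0.0, 0.0, 0.0]
[0.0, 0.0, 0.0, 0.1665, 0.1662, 0.6511]
```

View pics/c5.png

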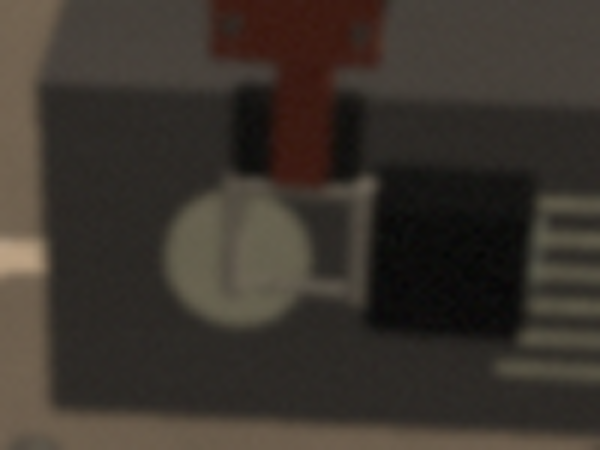

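Now held level at full depth. Next: carry it over the bystanders, high up.

Request:
servo_tool --pt "0 0 0 0.03 0.03 -0.15 10" --pt "0 0 0 0.07 0.08 -0.35 10" --pt "0 0 0 0.11 0.13 -0.55 10" --pt "0 0 0 0.138 0.157 -0.676 10"

```text
t: 9.2
ee_pos: [478.9, -299.1, 397.0]
orientation: [-0.047, -3.139, -0.003]
ft_force: [-0.7, -0.1, -5.5]
width: 17.6
grasp_force: 30.0
```

Request:
servo_tool --pt "0 0 0 0.05 0.15 0 10" --pt "0 0 0 0.12 0.35 -0.03 10" --pt "0 0 0 0.19 0.55 -0.05 10" --pt "0 0 0 0.25 0.75 -0.08 10" --pt "0 0 0 0.28 0.891 -0.1 10"

```text
t: 9.82
ee_pos: [427.4, -118.4, 415.5]
orientation: [-0.047, -3.137, -0.002]
ft_force: [-0.3, -0.3, -3.4]
width: 17.6
grasp_force: 30.0
```

Request:
servo_tool --pt "0 0 0 0 0.2 0 10" --pt "0 0 0 0.01 0.4 0 10" --pt "0 0 0 0.02 0.6 0 10" --pt "0 0 0 0.01 0.8 0.03 10" --pt "0 0 0 0 1 0.07 10"

```text
t: 10.45
ee_pos: [434.1, 80.8, 401.3]
orientation: [-0.048, -3.137, 0.001]
ft_force: [0.3, 0.2, -4.5]
width: 17.8
grasp_force: 30.0
```

Request:
servo_tool --pt "0 0 0 -0.012 0.1 0.03 10" --pt "0 0 0 -0.012 0.151 0.03 10" --pt "0 0 0 -0.012 0.151 0.03 10"

```text
t: 10.82
ee_pos: [438.1, 109.8, 396.8]
orientation: [-0.046, -3.139, 0.001]
ft_force: [0.8, -0.3, -3.9]
width: 18.0
grasp_force: 30.0
```

Request:
servo_tool --pt "0.007 -0.068 0.022 0 0 0 10" --pt "0.014 -0.135 0.044 0 0 0 10" --pt "0.021 -0.203 0.066 0 0 0 10" --pt "0.028 -0.27 0.089 0 0 0 10" --pt "0.035 -0.338 0.111 0 0 0 10" --pt "0.042 -0.406 0.133 0 0 0 10" --pt "0.042 -0.406 0.133 0 0 0 10"

```text
t: 11.7
ee_pos: [436.9, 109.0, 396.5]
orientation: [0.297, 2.518, -0.096]
ft_force: [0.8, 0.6, -3.9]
width: 17.7
grasp_force: 30.0
```

Run:
```python
from tgt import *
o=ctrl.get_obs();print(o['t'],o['qpos'],o['ee_pos'],o['ft_force'],o['moment'])
plan([(tcp(11,-110),T)])
```

```text
11.7 [ 0.47883299 -0.25238086  2.09994215 -0.51029472  0.87836494 -0.60996306] [436.88219415 109.04525836 396.54489791] [ 0.77157765  0.59361228 -3.89587241] [0.14620531 0.61879111 0.00520297]
[0.0001, -0.0016, 0.0028, 0.1429, 0.175, 0.6204]
```

Request:
servo_tool --pt "0 -0.001 0.002 0.07 0.09 0.1 10" --pt "0 -0.001 0.002 0.143 0.175 0.25 10" --pt "0 -0.001 0.002 0.143 0.175 0.4 10" --pt "0 -0.001 0.002 0.143 0.175 0.55 10" --pt "0 -0.001 0.002 0.143 0.175 0.62 10" --pt "0 -0.001 0.002 0.143 0.175 0.62 10"

```text
t: 12.45
ee_pos: [493.6, 131.8, 279.4]
orientation: [0.304, 2.515, -0.096]
ft_force: [-0.4, 0.2, -4.9]
width: 17.9
grasp_force: 30.0
```

Run:
```python
from tgt import *
a,dt=snap('top','t5');b,d=snap('side','s5')
o=ctrl.get_obs();p=o['ee_pos'];print(o['t'],p,o['ft_force'])
R=Ro.from_rotvec(o['orientation']).as_matrix();print('err in tool',((R.T@(tcp(11,-110)-p))).round(1),Ro.from_matrix(R.T@T).as_rotvec().round(3))
# model: grip frame
lx,lz=-R[:,0],-R[:,2];g=p+19*lz
print('side px: grip,spine nose top,nose tip,gate pivot, ring bar,C',w2px('side',[g,g+32*lx-19*lz,g+32*lx-79*lz,g-35*lx-79*lz,bar,C]).round(0).tolist())
cv2.imwrite('pics/c6.png',np.hstack([cv2.resize(b[130:250,150:270,::-1],(400,400),interpolation=cv2.INTER_CUBIC),cv2.resize(a[105:225,125:245,::-1],(400,400),interpolation=cv2.INTER_CUBIC)]))
```

```text
12.55 [493.56093841 132.46754385 280.65882568] [-0.20171892 -0.75289867 -4.35259881]
err in tool [ 3.1 -1.3  0.7] [ 0.001  0.002 -0.001]
side px: grip,spine nose top,nose tip,gate pivot, ring bar,C [[272.0, 183.0], [251.0, 177.0], [232.0, 195.0], [261.0, 217.0], [234.0, 210.0], [223.0, 202.0]]
```

View pics/c6.png

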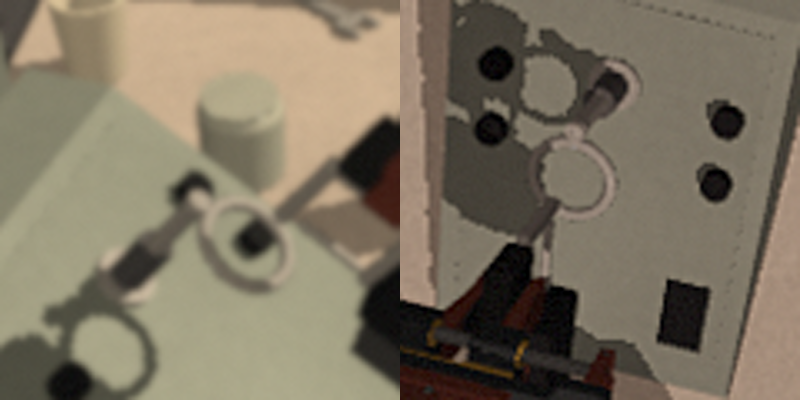

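Run:
```python
from fit import *
from tgt import ex,ey,ez,C,bar
P,S,_,c,_,_,_=fit('top0.npy','side0.npy')
for nm,PP,(a,b,e,g) in(('top',P,(115,180,155,205)),('side',S,(175,225,190,245))):
    R=PP[a:b,e:g].reshape(-1,3);D=R-C;X=D@ex;Y=D@ey;H=D@ez
    s=np.array([0,0.]);
    for _ in range(6):
        r=np.hypot(X-s[0],Y-s[1]);k=(abs(H)<12)&(abs(r-26)<6)&(X<15)
        s=least_squares(lambda p:np.hypot(X[k]-p[0],Y[k]-p[1])-26,s,loss='soft_l1',f_scale=1.5).x
    k2=k&(X<-15)
    print(nm,k.sum(),'dC ex,ey',s.round(2),'H',np.percentile(H[k],[20,50,80]).round(1),'bar x of low points',np.percentile(X[k2&(abs(Y-s[1])<8)],[5,50,95]).round(1),(c-C)@ez)
```

```text
tilt 34.67461773264785 yaw -13.705024445570992 z@550,100 106.15431990468738
top 185 dC ex,ey [-1.74 -1.72] H [1.5 2.8 3.9] bar x of low points [-30.4 -27.2 -24.7] -87.14039949235142
side 262 dC ex,ey [-2.04  1.58] H [1.8 3.3 4.6] bar x of low points [-31.1 -26.7 -23.5] -87.14039949235142
```

Request:
servo_tool --pt "0 0 0 0.02 -0.005 0.03 10" --pt "0 0 0 0.02 -0.005 0.07 10" --pt "0 0 0 0.02 -0.005 0.11 10" --pt "0 0 0 0.02 -0.005 0.11 10" --pt "0 0 0 0.02 -0.005 0.11 10"

```text
t: 13.18
ee_pos: [502.2, 129.5, 259.5]
orientation: [0.302, 2.514, -0.093]
ft_force: [-0.3, -1.2, -4.0]
width: 17.8
grasp_force: 30.0
```

```bash
cat > st.py <<'E'
from tgt import *
o=ctrl.get_obs();p=o['ee_pos'];R=Ro.from_rotvec(o['orientation']).as_matrix()
d=bar-1.7*ex-(p+19*ez)
print(round(o['t'],2),'bar in lamp',(d@ex).round(1),(d@ey).round(1),(d@ez).round(1),'F ring axes',(np.stack([ex,ey,ez])@o['ft_force']).round(1),'M',np.round(o['moment'],2),Ro.from_matrix(R.T@T).as_rotvec().round(3))
E
python3 st.py
```

```text
13.18 bar in lamp 10.9 -0.4 -88.2 F ring axes [-2.3 -1.2 -3.3] M [ 0.15  0.61 -0.  ] [ 0.001  0.002 -0.001]
```

Request:
servo_tool --pt "0 0 0 0 0 0.03 10" --pt "0 0 0 0 0 0.05 10" --pt "0 0 0 0 0 0.06 10" --pt "0 0 0 0 0 0.07 10" --pt "0 0 0 0 0 0.07 10"

```text
t: 13.8
ee_pos: [509.9, 127.7, 248.1]
orientation: [0.302, 2.513, -0.093]
ft_force: [-2.2, 0.9, -3.1]
width: 17.8
grasp_force: 30.0
```

```bash
python3 st.py
```

```text
13.8 bar in lamp 10.9 -0.5 -74.2 F ring axes [-3.7  0.4 -1.2] M [ 0.24  0.74 -0.03] [ 0.002  0.002 -0.001]
```

Request:
servo_tool --pt "0 0 0 0 0 0.015 10" --pt "0 0 0 0 0 0.03 10" --pt "0 0 0 0 0 0.045 10" --pt "0 0 0 0 0 0.06 10" --pt "0 0 0 0 0 0.06 10"

```text
t: 14.42
ee_pos: [516.5, 126.1, 238.1]
orientation: [0.302, 2.514, -0.093]
ft_force: [-6.3, 1.7, 1.7]
width: 18.0
grasp_force: 30.0
```

```bash
python3 st.py
```

```text
14.43 bar in lamp 11.1 -0.5 -62.1 F ring axes [-4.4  0.2  5.1] M [ 0.33  1.05 -0.02] [ 0.002  0.001 -0.001]
```

Request:
servo_tool --pt "0 0 0 0 0 0.015 10" --pt "0 0 0 0 0 0.03 10" --pt "0 0 0 0 0 0.045 10" --pt "0 0 0 0 0 0.045 10"

```text
t: 14.92
ee_pos: [521.9, 125.2, 231.1]
orientation: [0.302, 2.513, -0.092]
ft_force: [-7.2, 3.2, 2.1]
width: 17.8
grasp_force: 30.0
```

```bash
python3 st.py
```

```text
14.93 bar in lamp 10.6 -0.9 -53.3 F ring axes [-5.1  1.4  6.1] M [0.64 1.16 0.24] [ 0.003  0.002 -0.001]
```

Request:
servo_tool --pt "0 0 0 0 0 0.015 10" --pt "0 0 0 0 0 0.03 10" --pt "0 0 0 0 0 0.045 10" --pt "0 0 0 0 0 0.045 10"

```text
t: 15.42
ee_pos: [526.5, 124.2, 223.4]
orientation: [0.302, 2.514, -0.092]
ft_force: [-8.0, 4.1, 0.6]
width: 17.7
grasp_force: 30.0
```

```bash
python3 st.py
```

```text
15.43 bar in lamp 11.2 -1.0 -44.2 F ring axes [-6.8  2.1  5.5] M [0.79 1.36 0.35] [ 0.003  0.001 -0.001]
```

Request:
servo_tool --pt "0 0 0 0 0 0.015 10" --pt "0 0 0 0 0 0.03 10" --pt "0 0 0 0 0 0.045 10" --pt "0 0 0 0 0 0.045 10"

```text
t: 15.92
ee_pos: [530.5, 122.3, 214.9]
orientation: [0.302, 2.516, -0.094]
ft_force: [-7.9, 3.3, -3.6]
width: 17.9
grasp_force: 30.0
```

```bash
python3 st.py
```

```text
15.93 bar in lamp 12.5 -0.2 -34.8 F ring axes [-9.   1.4  1.9] M [0.7  2.08 0.19] [ 0.001 -0.001 -0.   ]
```

Request:
servo_tool --pt "0 0 0 0 0 0.01 10" --pt "0 0 0 0 0 0.02 10" --pt "0 0 0 0 0 0.02 10"

```text
t: 16.3
ee_pos: [534.6, 121.9, 213.1]
orientation: [0.302, 2.513, -0.093]
ft_force: [-0.1, 0.7, -4.5]
width: 17.8
grasp_force: 30.0
```

```bash
python3 st.py
```

```text
16.3 bar in lamp 10.2 -0.8 -31.0 F ring axes [-2.8  0.7 -3.5] M [ 0.15  0.61 -0.01] [ 0.002  0.002 -0.001]
```

The force rose, then fell back to the free-hanging value, so the gate has slipped past the ring. I'll ease down until the spine touches and then check.

Request:
servo_tool --pt "0 0 0 0 0 0.01 10" --pt "0 0 0 0 0 0.02 10" --pt "0 0 0 0 0 0.02 10"

```text
t: 16.68
ee_pos: [536.3, 121.3, 209.6]
orientation: [0.302, 2.513, -0.093]
ft_force: [-0.8, -0.1, -3.2]
width: 17.8
grasp_force: 30.0
```

Run:
```python
import st
from h import *
a,dt=snap('top','t6');b,d=snap('side','s6')
cv2.imwrite('pics/c7.png',np.hstack([cv2.resize(b[150:240,170:260,::-1],(400,400),interpolation=cv2.INTER_CUBIC),cv2.resize(a[120:210,135:225,::-1],(400,400),interpolation=cv2.INTER_CUBIC)]))
```

```text
16.68 bar in lamp 10.8 -0.5 -27.1 F ring axes [-2.4 -0.3 -2.2] M [0.19 0.58 0.02] [ 0.001  0.002 -0.001]
```

View pics/c7.png

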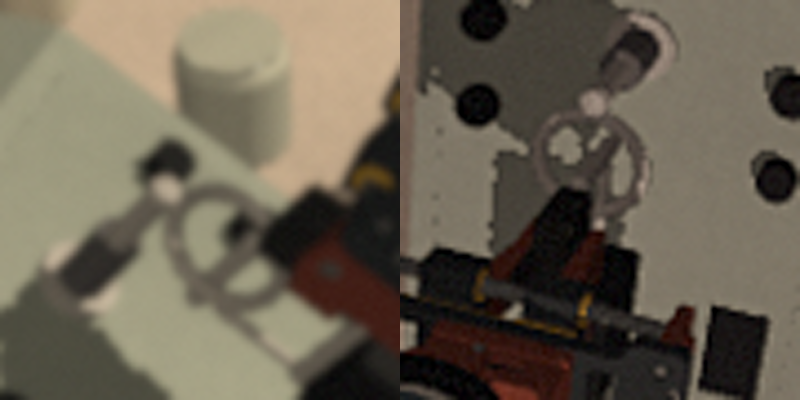

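The side view shows the nose post through the ring (235,275), with the gate shut as a straight bar below it from (195,295) to (285,360). I'll lower it to touch.

Request:
servo_tool --pt "0 0 0 0 0 0.01 10" --pt "0 0 0 0 0 0.02 10" --pt "0 0 0 0 0 0.02 10"

```text
t: 17.15
ee_pos: [538.4, 120.8, 206.3]
orientation: [0.302, 2.514, -0.093]
ft_force: [-2.9, 0.9, -1.5]
width: 17.9
grasp_force: 30.0
```

```bash
python3 st.py
```

```text
17.15 bar in lamp 10.9 -0.6 -23.2 F ring axes [-3.3  0.2  0.5] M [0.17 0.7  0.02] [ 0.002  0.002 -0.001]
```

Request:
servo_tool --pt "0 0 0 0 0 0.01 10" --pt "0 0 0 0 0 0.015 10" --pt "0 0 0 0 0 0.015 10"

```text
t: 17.52
ee_pos: [538.8, 120.7, 204.0]
orientation: [0.302, 2.514, -0.093]
ft_force: [-17.2, 5.6, 11.6]
width: 17.9
grasp_force: 30.0
```

```bash
python3 st.py
```

```text
17.52 bar in lamp 11.8 -0.5 -21.1 F ring axes [-8.1  1.3 19.9] M [0.39 1.64 0.02] [ 0.002  0.001 -0.001]
```

Request:
servo_tool --pt "0 0 0 0 0 -0.012 10" --pt "0 0 0 0 0 -0.012 10" --pt "0 0 0 0 0 -0.012 20" --pt "0 0 0 0 0 -0.012 25" --pt "0 0 0 0 0 -0.012 35" --pt "0 0 0 0 0 -0.012 55" --pt "0 0 0 0 0 -0.012 80" --pt "0 0 0 0 0 -0.012 80" --pt "0 0 0 0 0 -0.012 80" --pt "0 0 0 0 0 -0.012 80"

```text
t: 18.77
ee_pos: [538.8, 120.7, 205.9]
orientation: [0.302, 2.513, -0.093]
ft_force: [0.4, -0.1, -0.4]
width: 79.0
grasp_force: 0.0
```

Request:
servo_tool --pt "0 0 0 0 0 -0.1 80" --pt "0 0 0 0 0 -0.25 80" --pt "0 0 0 0 0 -0.5 80" --pt "0 0 0 0 0 -0.75 80" --pt "0 0 0 0 0 -0.9 80" --pt "0 0 0 0 0 -0.9 80" --pt "0 0 0 0 0 -0.9 80" --pt "0 0 0 0 0 -0.9 80"

```text
t: 19.77
ee_pos: [438.1, 144.4, 351.7]
orientation: [0.302, 2.515, -0.096]
ft_force: [-0.6, 0.1, -0.8]
width: 80.1
grasp_force: 0.0
```

Run:
```python
import st
from h import *
a,dt=snap('top','t7');b,d=snap('side','s7')
cv2.imwrite('pics/c8.png',np.hstack([cv2.resize(b[110:300,90:300,::-1],(420,380),interpolation=cv2.INTER_CUBIC),cv2.resize(a[90:280,135:325,::-1],(380,380),interpolation=cv2.INTER_CUBIC)]))
```

```text
19.77 bar in lamp 11.9 0.2 -201.4 F ring axes [-1.  -0.1 -0.4] M [ 0.08  0.24 -0.01] [-0.  0. -0.]
```

View pics/c8.png

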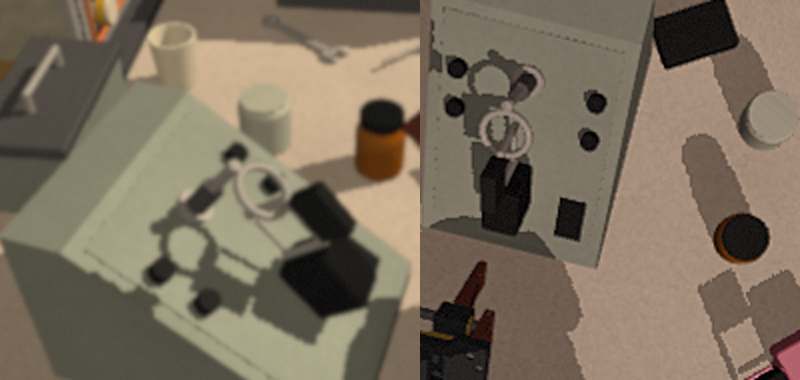

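The lamp hangs from the ring with the nose through it at (255,195) and the gate shut. The jar, tin and box are undisturbed and the gripper is clear. Handing in.

```bash
python3 -c "
from workcell import ctrl
print(ctrl.close_job())"
```

```text
the job is handed in; nothing more can be done
None
```

The black hand lamp is clipped onto the steel ring with its gate shut and hangs there released; the jar, tin and box were left alone, and the job was handed in at about 20 s of the 40 s, after one re-grasp because I first lifted before the fingers had closed.

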